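Put the mixed-up bowl lids right

ROBOT

A 6-joint arm with a two-finger parallel gripper is mounted at the origin on the work surface. World frame = base frame: x ahead of the robot, y to its left, z up, the work surface at z = 0. Lengths are in m, angles in rad, forces in N, time in s.
With the tool pointing down it reaches from about 0.425 to 0.95 m from the base axis. Payload 3.5 kg.
Tool frame: the origin (TCP) lies midway between the tips of the shut fingers; the grasp point (between the pads) lies ctrl.grasp_offset behind it (ctrl.grasp_offset is the distance from the TCP to the grasp point, in m); x points along the fingers, y is the direction in which the jaws open and shut, and the axes are right-handed (so a half turn about x gives the same grasp; the last joint's range is limited). The gripper opens to 85 mm and grips with 20 to 120 N. Pads are 22 mm wide; open, the fingers measure 114 mm over their backs; the gripper's body (76 mm by 85 mm) begins 54 mm behind the grasp point. The pads swing forward as they close: fully open they stand 13 mm farther back than shut.
Start: joints at [-1.423, 0.286, 1.577, -0, 1.279, -0.15], TCP at [0.198, -0.645, 0.231] pointing down, gripper open.
Joint ranges: [-2.77, 2.77], [-0.9, 2.22], [0.21, 2.48], [-1.53, 4.67], [0.24, 2.81], [-2.84, 2.84]. Speed limits (rad/s): [2.79, 2.79, 3.14, 3.14, 3.14, 3.14].

INTERFACE

Orientations are given as a unit quaternion [x, y, z, w].
In Python, from plant import readout, read_camera, sign_off, ctrl gives the robot as it stands.
- The arm moves only by the tool drive_tool, never from a script. Its argument "steps" is a list of rows, each a list of 5 numbers: the shift along the tool's x, y, z in cm, then the turn about the tool's x in degrees, then the opening, from 0 (shut) to 1 (fully open). A call has 1 to 10 rows; each row shifts and turns the commanded pose from where the row before left it, along the tool's axes as they then stand; what a row does not reach is not made up. A row lasts 1/10 s, in which the tool goes at most 50 mm and 8.59 degrees, less where a joint would pass 70% of its speed; a pose out of reach is approached as far as the arm can. A call is refused whole if a number of a shift passes 5 or a number of a turn 8.59, either way. A call with a gripper value outside its range is refused whole. The fingers move at their own pace and stop on an object; "force" is the grip in N (left out, the last holds). Time passes only in rows, so rows that do not move let the fingers close. It gives the time, the measured TCP pose, the force and the opening at its end, in the units of the state.
- readout.get_state(): the state, without advancing time (a new reading comes with each control period).
- read_camera(name): name is "scene" or "top" or "wrist"; returns a dict with "frame" (420x560x3 uint8, red, green, blue), "vertical_fov" (degrees; the focal length in pixels is half the picture's height over the tangent of half this angle, whatever the lens; pixels are square), "cx", "cy" (the principal point, pixels), "k1" (the pictures are not rectified: a ray, as slopes to the right and down, at radius r is drawn at 1 + k1 r^2 times it, then the intrinsics apply), "eye" and "orientation" of the camera in the world. Camera axes: x right, y up, looking along -z (the intrinsics and any distortion apply to the point x, -y, -z); pixel columns grow to the right and rows downward; lengths in m; the calibration is good to about 2 mm. A picture is of the moment at which its call begins. There is no depth.
- sign_off(): hands the job in, once; it reports no verdict.
The state is a dict: "time": time; "qpos": joint angles; "dq": joint speeds; "joint_efforts": joint torques, N m; "eef_pos": TCP position; "tcp_rot": TCP orientation; "contact_force": force on the tool from outside, world axes, zero at the start; "wrist_torque": the same for the moment, N m; "opening": opening from 0.0 (shut) to 1.0 (fully open).
Only numpy, scipy, OpenCV 4.12 (cv2) and the standard library are available. Lean on these libraries where they do the work, as an engineer would, in place of code of your own. Each camera call takes 0.05 s, during which the arm holds its last target. There are 200 camera calls.

TASK

After the washing-up the three lids were put back on the wrong bowls: move them so that each bowl wears the lid of its own colour, properly seated in its mouth. The lids are clean, so none may touch the bare worktop; the empty round bamboo board is there to rest a lid on meanwhile. Set the lids down without dropping them, leave the bowls standing where they are, and do not disturb the mug or the jar.

Things in the scene. Friction and masses are not known exactly. Their poses are not given: they have to be found in the camera images.
- lid_red_knob (a point): red lid, loose, 0.16 kg. Point: centre of its upright round knob (28 mm diameter, 34 mm tall), z up. Flat top of the lid 17 mm below this point; disc 116 mm diameter, 6 mm thick; under it a plug 86 mm diameter, 8 mm deep, fits loosely in a bowl's mouth. Plug's flat underside, on which it stands on a flat surface, 31 mm below this point. Round: yaw does not matter.
- bowl_red_mouth (a point): red round stoneware bowl, loose, 0.55 kg, 62 mm high; two ears to 79 mm from its axis at +-y. Point: centre of the mouth, level with the flat rim, z up. Rim 128 mm outside, mouth 100 mm diameter. A seated lid rests on the rim, plug inside, knob centre 23 mm above this point. Starts under a lid of another colour; its own colour shows at rim and ears.
- lid_yellow_knob (a point): yellow lid, loose, 0.16 kg. Point: centre of its upright round knob (28 mm diameter, 34 mm tall), z up. Flat top of the lid 17 mm below this point; disc 116 mm diameter, 6 mm thick; under it a plug 86 mm diameter, 8 mm deep, fits loosely in a bowl's mouth. Plug's flat underside, on which it stands on a flat surface, 31 mm below this point. Round: yaw does not matter.
- bowl_yellow_mouth (a point): yellow round stoneware bowl, loose, 0.55 kg, 62 mm high; two ears to 79 mm from its axis at +-y. Point: centre of the mouth, level with the flat rim, z up. Rim 128 mm outside, mouth 100 mm diameter. A seated lid rests on the rim, plug inside, knob centre 23 mm above this point. Starts under a lid of another colour; its own colour shows at rim and ears.
- lid_blue_knob (a point): blue lid, loose, 0.16 kg. Point: centre of its upright round knob (28 mm diameter, 34 mm tall), z up. Flat top of the lid 17 mm below this point; disc 116 mm diameter, 6 mm thick; under it a plug 86 mm diameter, 8 mm deep, fits loosely in a bowl's mouth. Plug's flat underside, on which it stands on a flat surface, 31 mm below this point. Round: yaw does not matter.
- bowl_blue_mouth (a point): blue round stoneware bowl, loose, 0.55 kg, 62 mm high; two ears to 79 mm from its axis at +-y. Point: centre of the mouth, level with the flat rim, z up. Rim 128 mm outside, mouth 100 mm diameter. A seated lid rests on the rim, plug inside, knob centre 23 mm above this point. Starts under a lid of another colour; its own colour shows at rim and ears.
- board_top (a point): round bamboo board, 160 mm diameter, 12 mm thick, fixed to the worktop, empty at the start. This point is the centre of its upper face, 12 mm above the worktop. z points up.
- mug: bystander: white mug, 80 mm diameter, 92 mm high, loose, handle on its +y side. Origin at the centre of its underside.
- herb_jar: bystander: green glass jar with a black cap, 48 mm diameter, 95 mm high, loose. Origin at the centre of its underside.
There are look-alikes about, which are no part of the job. What is shaped like the part that bears lid_red_knob but brown is not meant. What is shaped like the part that bears bowl_blue_mouth but pink is not meant.

How it is judged:
By the outcome, as a careful person would: the job done as asked, in the order asked, and still so for the second after the job is handed in, with the robot touching nothing.
It also fails if it takes over 106 s, if anything falls off the work surface, if the arm or the gripper's body presses on something with over 40 N, if the wrist force passes 120 N, or if a joint passes its speed limit or range.

## Working session

There is one attempt and no reset: what is moved stays moved. The work goes in short steps, Python scripts to look and compute and a tool call to move; the robot and the scene stay as the last step left them, time stands still between calls to the robot, and variables do not carry over. Pictures are saved under pics/ and viewed, about 12 in all and at most 16, crops included, and the job is handed in when it is done.

Besides the shell and the picture viewer there is one more tool, called as a command line: name --pt "numbers of a row" for each row, then --argument value for the rest. drive_tool: Moves the arm, as the interface text tells. Its arguments: {"type":"object","properties":{"steps":{"type":"array","items":{"type":"array","items":{"type":"number"}}},"force":{"type":"number"}},"required":["steps"]}

```bash
ls; mkdir -p pics
cat > h.py <<'E'
import numpy as np, cv2
from scipy.spatial.transform import Rotation as R
from plant import readout, read_camera, sign_off, ctrl
def shot(n,fn=None):
    c=read_camera(n)
    if fn: cv2.imwrite('pics/'+fn,c['frame'][:,:,::-1])
    return c
def ray(c,u,v):
    f=c['frame'].shape[0]/2/np.tan(np.radians(c['vertical_fov'])/2)
    K=np.array([[f,0,c['cx']],[0,f,c['cy']],[0,0,1.]])
    p=cv2.undistortPoints(np.array([[[u,v]]],float),K,np.array([c['k1'],0,0,0.]))[0,0]
    d=R.from_quat(c['orientation']).apply([p[0],-p[1],-1.])
    return np.array(c['eye']),d
def onz(c,u,v,z):
    e,d=ray(c,u,v); return e+d*(z-e[2])/d[2]
E
python3 - <<'E'
from h import *
for n in('scene','top','wrist'):
    c=shot(n,n+'0.png'); print({k:v for k,v in c.items() if k!='frame'})
print(readout.get_state(), ctrl.grasp_offset)
a=[cv2.imread(f'pics/{n}0.png') for n in('scene','top')]
E
```

```text
pics
{'vertical_fov': 46.01344918000029, 'cx': 276.474575959164, 'cy': 220.605468387345, 'k1': -0.09102263294331644, 'eye': array([ 1.25741384, -0.26825046,  1.08028936]), 'orientation': array([0.27385765, 0.16137542, 0.47269514, 0.82189979])}
{'vertical_fov': 43.769051018567815, 'cx': 271.4394477696699, 'cy': 205.37692728407615, 'k1': -0.148592030010099, 'eye': array([0.26798734, 0.08856556, 1.54083854]), 'orientation': array([ 0.07584104, -0.07649559, -0.68985781,  0.715886  ])}
{'vertical_fov': 69.74687462835638, 'cx': 281.701240577545, 'cy': 205.6713138990351, 'k1': -0.06494314791268883, 'eye': array([ 0.27621743, -0.62153559,  0.37239951]), 'orientation': array([-0.12866738,  0.09574198, -0.58651245,  0.79390259])}
{'time': 0.15, 'qpos': array([-1.42298827e+00,  2.87020854e-01,  1.57786773e+00,  2.00059391e-05,
        1.27860404e+00, -1.49975570e-01]), 'dq': array([ 0.00149873, -0.00053943, -0.00406789, -0.00172582,  0.00085103,
        0.00037007]), 'joint_efforts': array([ 6.80615121e-04, -4.06606579e+01, -2.93138856e+01, -1.43872544e-04,
        3.98543125e-03, -1.78624155e-06]), 'eef_pos': array([ 0.19801724, -0.64475486,  0.23021118]), 'tcp_rot': array([ 0.69929089,  0.10556351, -0.69927589,  0.10422004]), 'contact_force': array([ 0.42031723, -0.24614403,  0.70361446]), 'wrist_torque': array([ 0.01967257, -0.01647733,  0.05913955]), 'opening': 0.9989168076854192} 0.0187
```

View pics/top0.png

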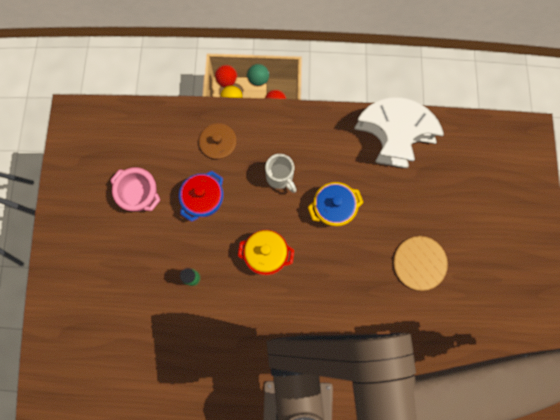

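View pics/scene0.png

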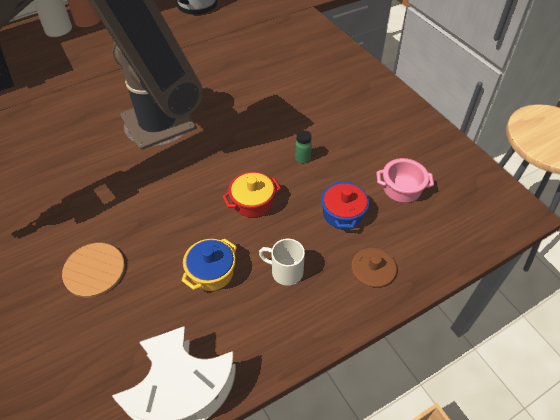

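Red lid sits on the blue bowl (top 201,195), yellow lid on the red bowl (266,252), blue lid on the yellow bowl (336,204). The board is at (421,264). The brown lid (218,140) and the pink bowl (135,190) are the look-alikes, identified by colour.

```bash
cat >> h.py <<'E'
HUE={'red':((0,6),(172,180)),'yellow':((20,35),),'blue':((105,130),),'board':((10,20),)}
def blobs(c,col,smin=150,vmin=70,amin=150):
    hsv=cv2.cvtColor(c['frame'],cv2.COLOR_RGB2HSV)
    m=sum(cv2.inRange(hsv,(a,smin,vmin),(b,255,255)) for a,b in HUE[col])
    cs,_=cv2.findContours(m,cv2.RETR_EXTERNAL,cv2.CHAIN_APPROX_NONE)
    out=[]
    for k in cs:
        if cv2.contourArea(k)<amin: continue
        h=cv2.convexHull(k)[:,0]
        out.append((cv2.contourArea(k),h,k[:,0]))
    return sorted(out,key=lambda o:-o[0])
def circ(c,pts,z):
    "fit circle to pixels projected to plane z (algebraic)"
    P=np.array([onz(c,u,v,z)[:2] for u,v in pts])
    A=np.c_[2*P,np.ones(len(P))]; s=np.linalg.lstsq(A,(P**2).sum(1),rcond=None)[0]
    r=np.sqrt(s[2]+s[0]**2+s[1]**2); res=np.hypot(*(P-s[:2]).T)-r
    return s[:2],r,res.std()
E
python3 - <<'E'
from h import *
for n in('top','scene'):
    c=shot(n)
    for col,z,s in (('red',.065,150),('yellow',.065,150),('blue',.065,120),('board',.012,90)):
        for a,h,k in blobs(c,col,s)[:4]:
            ctr,r,sd=circ(c,h,z)
            if r<.12: print(n,col,int(a),h.mean(0).round(),ctr.round(4),round(r,4),round(sd,4))
t=cv2.imread('pics/top0.png')[130:300,100:460]; s=cv2.imread('pics/scene0.png')[120:310,150:450]
cv2.imwrite('pics/crop1.png',cv2.resize(t,None,fx=2.2,fy=2.2,interpolation=2))
E
```

```text
top red 1061 [202. 193.] [0.6198 0.3009] 0.0555 0.0003
top red 321 [226.  74.] [0.9971 0.2502] 0.0345 0.0016
top red 277 [262. 257.] [0.4631 0.1053] 0.0755 0.0059
top yellow 1720 [337. 204.] [ 0.6034 -0.0925] 0.0722 0.0072
top yellow 1246 [264. 251.] [0.4596 0.1058] 0.0578 0.0004
top yellow 192 [232.  92.] [0.9343 0.228 ] 0.0309 0.0032
top blue 1000 [336. 203.] [ 0.6062 -0.0915] 0.0536 0.0005
top blue 177 [201. 206.] [0.6051 0.3047] 0.065 0.0041
top board 978 [342. 390.] [ 0.0479 -0.1068] 0.0689 0.0069
top board 419 [537. 412.] [-0.0154 -0.7139] 0.0762 0.0157
scene red 1810 [250. 194.] [0.4766 0.1005] 0.0786 0.0022
scene red 1082 [345. 200.] [0.6227 0.3029] 0.0573 0.0005
scene yellow 996 [251. 187.] [0.4616 0.1081] 0.0566 0.0005
scene yellow 167 [208. 265.] [ 0.616  -0.1034] 0.0661 0.0046
scene blue 1348 [211. 258.] [ 0.6093 -0.0899] 0.0561 0.0004
scene blue 422 [339. 208.] [0.6346 0.2907] 0.0711 0.0064
scene board 298 [432. 413.] [1.1797 0.1481] 0.0368 0.0041
scene board 246 [104. 194.] [ 0.2213 -0.2476] 0.0371 0.0048
```

View pics/crop1.png

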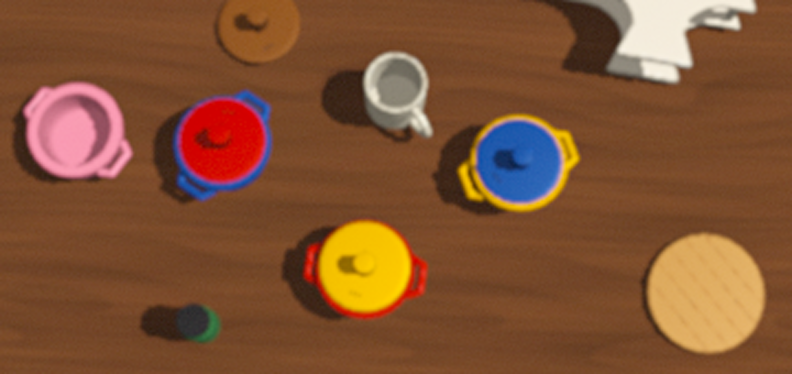

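The crop confirms it: glossy red, yellow and blue lids on contrasting bowls. Brown lid and pink bowl are excluded.

```bash
cat >> h.py <<'E'
def to(*ts):
    s=readout.get_state(); M=R.from_quat(s['tcp_rot']); p=s['eef_pos']
    print('t',round(s['time'],2),'tcp',p.round(4),'q',s['qpos'].round(2),'open',round(s['opening'],3),'F',s['contact_force'].round(1))
    for t in ts:
        print('  to',t,'shift cm',(M.inv().apply(np.array(t)-p)*100).round(2)); p=np.array(t)
E
python3 - <<'E'
from h import *
for n,roi in(('top',(380,220,460,310)),('scene',(50,230,135,305))):
    c=shot(n); x0,y0,x1,y1=roi
    hsv=cv2.cvtColor(c['frame'],cv2.COLOR_RGB2HSV)
    m=cv2.inRange(hsv,(8,60,140),(25,255,255)); k=np.zeros_like(m); k[y0:y1,x0:x1]=m[y0:y1,x0:x1]
    cs,_=cv2.findContours(k,0,1); h=cv2.convexHull(max(cs,key=cv2.contourArea))[:,0]
    print(n,'board',circ(c,h,.012))
c=shot('top')
print('mug',onz(c,279,170,.092),onz(c,289,187,.06),'jar',onz(c,187,277,.095),'fan',onz(c,398,162,.05))
print(R.from_quat(readout.get_state()['tcp_rot']).as_matrix().round(3))
to((.6075,-.0905,.2),(.6075,-.0905,.071))
E
```

```text
top board (array([ 0.44579756, -0.35694947]), np.float64(0.08200526747274585), np.float64(0.00025369074330006987))
scene board (array([ 0.44864162, -0.35396031]), np.float64(0.08016172757973622), np.float64(0.0008317216982177501))
mug [0.69077962 0.07511522 0.092     ] [0.64956274 0.04387987 0.06      ] jar [0.3736384  0.31896265 0.095     ] fan [ 0.74262223 -0.28229297  0.05      ]
[[-0.     0.293 -0.956]
 [ 0.    -0.956 -0.293]
 [-1.    -0.    -0.   ]]
t 0.4 tcp [ 0.1981 -0.6452  0.2311] q [-1.42  0.29  1.58  0.    1.28 -0.15] open 0.998 F [0.1 0.3 0.1]
  to (0.6075, -0.0905, 0.2) shift cm [  3.13 -41.01 -55.42]
  to (0.6075, -0.0905, 0.071) shift cm [12.9  0.   0. ]
```

drive_tool --pt "0.15 -2.05 -2.77 0 0.7" --pt "0.15 -2.05 -2.77 0 0.7" --pt "0.15 -2.05 -2.77 0 0.7" --pt "0.15 -2.05 -2.77 0 0.7" --pt "0.15 -2.05 -2.77 0 0.7" --pt "0.15 -2.05 -2.77 0 0.7" --pt "0.15 -2.05 -2.77 0 0.7" --pt "0.15 -2.05 -2.77 0 0.7" --pt "0.15 -2.05 -2.77 0 0.7" --pt "0.15 -2.05 -2.77 0 0.7" --force 40

```text
time: 1.4
eef_pos: [0.4034, -0.3668, 0.2165]
tcp_rot: [0.699, 0.105, -0.699, 0.105]
contact_force: [0.6, -0.2, -0.2]
opening: 0.706
```

drive_tool --pt "0.15 -2.05 -2.77 0 0.7" --pt "0.15 -2.05 -2.77 0 0.7" --pt "0.15 -2.05 -2.77 0 0.7" --pt "0.15 -2.05 -2.77 0 0.7" --pt "0.15 -2.05 -2.77 0 0.7" --pt "0.15 -2.05 -2.77 0 0.7" --pt "0.15 -2.05 -2.77 0 0.7" --pt "0.15 -2.05 -2.77 0 0.7" --pt "0.15 -2.05 -2.77 0 0.7" --pt "0 0 0 0 0.7"

```text
time: 2.4
eef_pos: [0.5884, -0.1154, 0.2027]
tcp_rot: [0.699, 0.107, -0.699, 0.106]
contact_force: [0.8, 0.4, 0.0]
opening: 0.701
```

Run:
```python
from h import *
shot('wrist','w1.png')
to((.6075,-.0905,.2),(.6075,-.0905,.071))
c=shot('wrist')
for a,h,k in blobs(c,'blue',120)[:2]: print(int(a),h.mean(0),circ(c,h,.068))
```

```text
t 2.45 tcp [ 0.5875 -0.117   0.2027] q [-0.37  0.15  1.8  -0.    1.2   0.9 ] open 0.704 F [ 0.4 -0.2  0.9]
  to (0.6075, -0.0905, 0.2) shift cm [ 0.27 -1.94 -2.69]
  to (0.6075, -0.0905, 0.071) shift cm [12.9  0.  -0. ]
11157 [255.72 158.74] (array([ 0.60974763, -0.09171395]), np.float64(0.05626000741087265), np.float64(0.00013289752936653513))
```

View pics/w1.png

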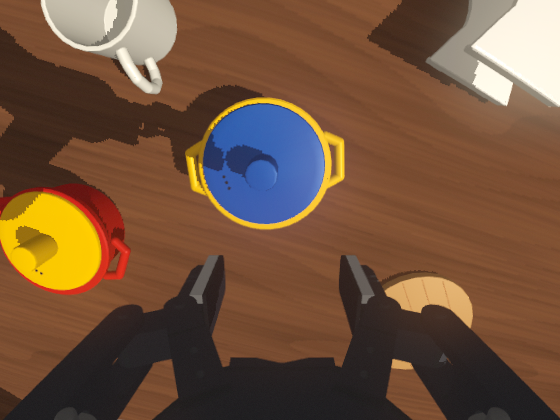

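The wrist view shows the blue lid centred at (262,165), knob at (262,175), centre (0.609,-0.091) with radius 56 mm as expected. The top and scene values agree.

drive_tool --pt "1 -1.9 -2.8 0 0.7" --pt "2 0 0 0 0.7" --pt "2 0 0 0 0.7" --pt "2 0 0 0 0.7" --pt "2 0 0 0 0.7" --pt "2 0 0 0 0.7" --pt "1.2 0 0 0 0.7" --pt "0.8 0 0 0 0.7" --pt "0 0 0 0 0.7" --pt "0 0 0 0 0.7"

```text
time: 3.5
eef_pos: [0.6086, -0.0926, 0.0736]
tcp_rot: [0.7, 0.105, -0.699, 0.105]
contact_force: [1.2, 1.2, -0.1]
opening: 0.7
```

Run:
```python
from h import *
to((.609,-.091,.071))
shot('wrist','w2.png')
```

```text
t 3.5 tcp [ 0.6086 -0.0926  0.0736] q [-0.32  0.33  1.83 -0.    0.98  0.96] open 0.7 F [ 1.2  1.2 -0.1]
  to (0.609, -0.091, 0.071) shift cm [ 0.26 -0.14 -0.09]
```

View pics/w2.png

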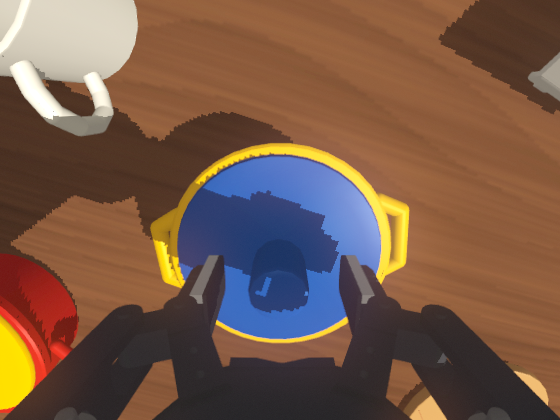

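The knob (279,275) stands centred between the pads (208–355). Closing.

drive_tool --pt "0.2 -0.1 -0.1 0 0.7" --pt "0 0 0 0 0" --pt "0 0 0 0 0" --pt "0 0 0 0 0" --pt "0 0 0 0 0" --pt "0 0 0 0 0" --pt "0 0 0 0 0" --force 40

```text
time: 4.25
eef_pos: [0.6091, -0.0909, 0.0713]
tcp_rot: [0.7, 0.105, -0.699, 0.105]
contact_force: [-0.2, 0.6, 3.4]
opening: 0.315
```

drive_tool --pt "0 0 0 0 0" --pt "-1 0 0 0 0" --pt "-2 0 0 0 0" --pt "-2 0 0 0 0" --pt "-2 0 0 0 0" --pt "-2 0 0 0 0" --pt "-2 0 0 0 0" --pt "-2 0 0 0 0" --pt "0 0 0 0 0" --pt "0 0 0 0 0"

```text
time: 5.25
eef_pos: [0.6084, -0.0908, 0.2003]
tcp_rot: [-0.699, -0.105, 0.7, -0.105]
contact_force: [-0.9, -0.4, -1.3]
opening: 0.315
```

Run:
```python
from h import *
to((.447,-.355,.2))
for n in('wrist','top'):
    c=shot(n,n+'3.png')
    for a,h,k in blobs(c,'yellow',150)[:3]: print(n,int(a),h.mean(0).round(),circ(c,h,.062))
```

```text
t 5.25 tcp [ 0.6084 -0.0908  0.2003] q [-0.31  0.18  1.76 -0.    1.2   0.96] open 0.315 F [-0.9 -0.4 -1.3]
  to (0.447, -0.355, 0.2) shift cm [ 0.04 20.52 23.18]
wrist 7105 [ 73. 265.] (array([0.46039358, 0.10786753]), np.float64(0.0584463978040253), np.float64(0.00047785401294700116))
wrist 2741 [280. 147.] (array([ 0.59076717, -0.0991919 ]), np.float64(0.08175999720256603), np.float64(0.00186245039481402))
top 1247 [266. 252.] (array([0.45975099, 0.10580765]), np.float64(0.057929861914131145), np.float64(0.0003753282455311265))
top 193 [231.  91.] (array([0.93527252, 0.22816174]), np.float64(0.031175033481713802), np.float64(0.0034195517684939883))
top 162 [315. 208.] (array([ 0.59654842, -0.03638298]), np.float64(0.035503972022097506), np.float64(0.010131082393630052))
```

View pics/wrist3.png

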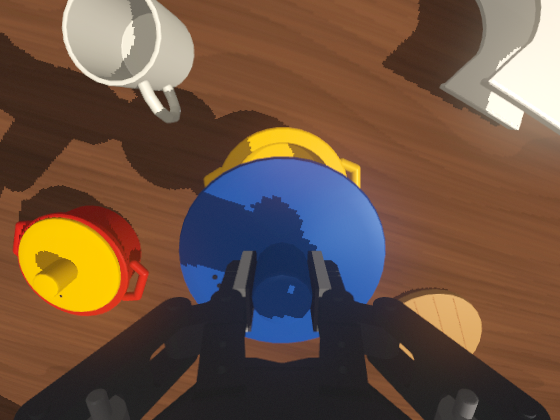

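The lid is held level. On to the board.

drive_tool --pt "0 1 1.2 0 0" --pt "0 2.1 2.4 0 0" --pt "0 2.1 2.4 0 0" --pt "0 2.1 2.4 0 0" --pt "0 2.1 2.4 0 0" --pt "0 2.1 2.4 0 0" --pt "0 2.1 2.4 0 0" --pt "0 2.1 2.4 0 0" --pt "0 2.1 2.4 0 0" --pt "0 2.1 2.4 0 0"

```text
time: 6.35
eef_pos: [0.4471, -0.3492, 0.1997]
tcp_rot: [-0.699, -0.105, 0.7, -0.104]
contact_force: [0.9, -0.4, -1.0]
opening: 0.316
```

drive_tool --pt "0 0.6 0.4 0 0" --pt "1.5 0 0 0 0" --pt "2.5 0 0 0 0" --pt "2.5 0 0 0 0" --pt "2.5 0 0 0 0" --pt "2.5 0 0 0 0" --pt "1.5 0 0 0 0" --pt "0 0 0 0 0" --pt "0 0 0 0 0"

```text
time: 7.25
eef_pos: [0.4475, -0.3545, 0.0707]
tcp_rot: [-0.699, -0.105, 0.699, -0.105]
contact_force: [0.7, -0.7, -1.7]
opening: 0.318
```

Run:
```python
from h import *
to((.447,-.355,.030))
shot('wrist','w4.png')
```

```text
t 7.25 tcp [ 0.4475 -0.3545  0.0707] q [-0.85  0.25  1.94  0.    0.95  0.42] open 0.318 F [ 0.7 -0.7 -1.7]
  to (0.447, -0.355, 0.03) shift cm [4.07 0.03 0.06]
```

View pics/w4.png

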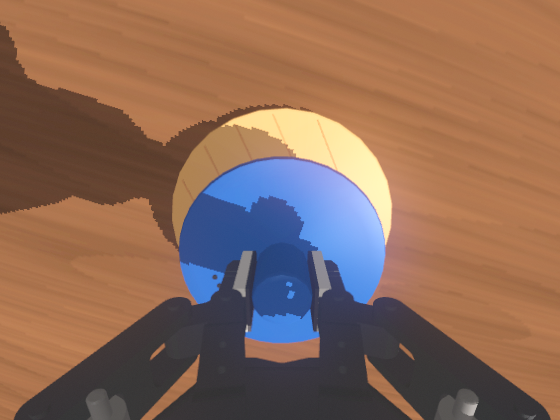

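The lid is centred over the board (board centre about 282,200, lid 282,250, at different heights). Lowering gently.

drive_tool --pt "1.5 0 0 0 0" --pt "1.2 0 0 0 0" --pt "0.6 0 0 0 0" --pt "0.3 0 0 0 0" --pt "0.2 0 0 0 0" --pt "0.1 0 0 0 0" --pt "0 0 0 0 0" --pt "0 0 0 0 0"

```text
time: 8.1
eef_pos: [0.4474, -0.3552, 0.0322]
tcp_rot: [0.699, 0.105, -0.699, 0.105]
contact_force: [0.1, 0.1, -1.4]
opening: 0.312
```

drive_tool --pt "0.1 0 0 0 0" --pt "0.1 0 0 0 0" --pt "0 0 0 0 0"

```text
time: 8.4
eef_pos: [0.4471, -0.3548, 0.0297]
tcp_rot: [-0.699, -0.105, 0.699, -0.105]
contact_force: [-0.2, -0.4, -1.7]
opening: 0.315
```

drive_tool --pt "0.1 0 0 0 0" --pt "0 0 0 0 0"

```text
time: 8.6
eef_pos: [0.4472, -0.355, 0.0293]
tcp_rot: [-0.699, -0.105, 0.699, -0.105]
contact_force: [-1.7, 1.8, 2.1]
opening: 0.315
```

Contact is felt (+3.7 N). Release and rise.

drive_tool --pt "0 0 0 0 0.7" --pt "0 0 0 0 0.7" --pt "0 0 0 0 0.7" --pt "0 0 0 0 0.7" --pt "-1 0 0 0 0.7" --pt "-3 0 0 0 0.7" --pt "-4 0 0 0 0.7" --pt "-4 0 0 0 0.7" --pt "-4 0 0 0 0.7" --pt "0 0 0 0 0.7"

```text
time: 9.6
eef_pos: [0.45, -0.358, 0.1976]
tcp_rot: [0.702, 0.101, -0.696, 0.109]
contact_force: [0.6, 0.4, 0.3]
opening: 0.702
```

Run:
```python
from h import *
to((.50,-.10,.19),(.460,.107,.19))
c=shot('wrist')
for a,h,k in blobs(c,'blue',120)[:1]: print(int(a),h.mean(0).round(),circ(c,h,.023))
c=shot('top','top5.png')
for a,h,k in blobs(c,'yellow',150)[:3]: print(int(a),h.mean(0).round(),circ(c,h,.062))
# holes = bowl mouth: inner contour
hsv=cv2.cvtColor(c['frame'],cv2.COLOR_RGB2HSV); m=cv2.inRange(hsv,(18,100,60),(36,255,255)); m[:,:300]=0
cs,_=cv2.findContours(m,cv2.RETR_EXTERNAL,1); k=max(cs,key=cv2.contourArea); x,y,w,h=cv2.boundingRect(k); print(x,y,w,h)
cv2.imwrite('pics/crop5.png',cv2.resize(c['frame'][y-20:y+h+20,x-20:x+w+20,::-1],None,fx=6,fy=6,interpolation=2))
```

```text
t 9.6 tcp [ 0.45   -0.358   0.1976] q [-0.85  0.09  1.87  0.    1.17  0.42] open 0.702 F [0.6 0.4 0.3]
  to (0.5, -0.1, 0.19) shift cm [  0.52 -23.21 -12.35]
  to (0.46, 0.107, 0.19) shift cm [ -0.27 -20.96  -2.25]
6853 [259. 186.] (array([ 0.44684391, -0.35570073]), np.float64(0.056348635982983654), np.float64(0.0005536996755186767))
1719 [336. 203.] (array([ 0.60350036, -0.09172333]), np.float64(0.07218805784237557), np.float64(0.006932342351651332))
1252 [265. 251.] (array([0.4596171 , 0.10558139]), np.float64(0.05808716142594107), np.float64(0.0005152362706340246))
193 [231.  91.] (array([0.93519997, 0.22840839]), np.float64(0.031294197777501684), np.float64(0.0035334824394890984))
307 182 57 45
```

drive_tool --pt "0.05 -2.58 -1.37 0 0.7" --pt "0.05 -2.58 -1.37 0 0.7" --pt "0.05 -2.58 -1.37 0 0.7" --pt "0.05 -2.58 -1.37 0 0.7" --pt "0.05 -2.58 -1.37 0 0.7" --pt "0.05 -2.58 -1.37 0 0.7" --pt "0.05 -2.58 -1.37 0 0.7" --pt "0.05 -2.58 -1.37 0 0.7" --pt "0.05 -2.58 -1.37 0 0.7" --pt "0 0 0 0 0.7"

```text
time: 10.7
eef_pos: [0.4958, -0.0936, 0.1822]
tcp_rot: [-0.698, -0.107, 0.7, -0.105]
contact_force: [-0.1, -0.5, -0.1]
opening: 0.701
```

Run:
```python
from h import *
shot('wrist');c=shot('wrist','w6.png')
to((.460,.107,.19))
for a,h,k in blobs(c,'yellow',130)[:3]: print(int(a),h.mean(0).round(),circ(c,h,.062))
```

```text
t 10.8 tcp [ 0.496  -0.0961  0.1828] q [-0.39 -0.04  2.03 -0.    1.16  0.88] open 0.699 F [ 0.7 -0.7 -0.9]
  to (0.46, 0.107, 0.19) shift cm [ -0.69 -20.47  -2.55]
21005 [307.  93.] (array([ 0.60837007, -0.08862048]), np.float64(0.06823494498228076), np.float64(0.005479252503156235))
11155 [ 59. 169.] (array([0.46117777, 0.10794556]), np.float64(0.05819136949530804), np.float64(0.0003300528206316555))
```

View pics/w6.png

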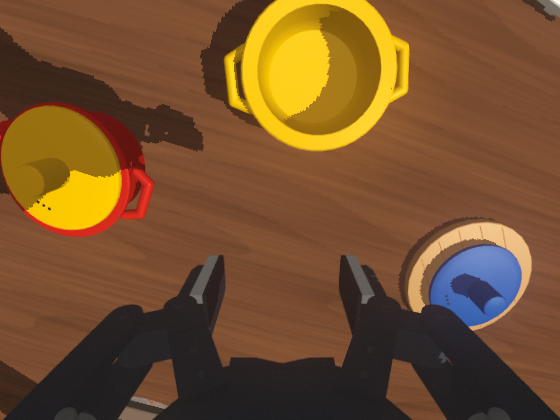

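Wrist view: open yellow bowl, rim about (243..396, to 151), mouth about (257..382, 135 at the bottom), and the blue lid sitting flat on the board (475,285).

```bash
cat >> h.py <<'E'
def rim(c,col,z=.062,smin=130,c0=None,rr=(.055,.069),vmin=40):
    "outer rim circle: keep contour points (ears rejected by RANSAC-like trimming)"
    for a,h,k in blobs(c,col,smin,vmin):
        P=np.array([onz(c,u,v,z)[:2] for u,v in k if 2<u<557 and 2<v<417]); 
        if len(P)<20: continue
        best=0; g=np.random.default_rng(0)
        for _ in range(800):
            Q=P[g.choice(len(P),3,replace=False)]; A=np.c_[2*Q,np.ones(3)]
            if abs(np.linalg.det(A))<1e-6: continue
            s=np.linalg.solve(A,(Q**2).sum(1)); r=np.sqrt(abs(s[2]+s[0]**2+s[1]**2))
            if not rr[0]<r<rr[1]: continue
            i=abs(np.hypot(*(P-s[:2]).T)-r)<.0012
            if i.sum()>best: best=i.sum(); bi=i
        if best:
            Q=P[bi]; s=np.linalg.lstsq(np.c_[2*Q,np.ones(len(Q))],(Q**2).sum(1),rcond=None)[0]
            print(col,int(a),'centre',s[:2].round(4),'r',np.sqrt(s[2]+s[0]**2+s[1]**2).round(4),'inliers',best,'of',len(P))
E
python3 - <<'E'
from h import *
c=shot('wrist'); rim(c,'yellow')
c=shot('top'); rim(c,'yellow')
E
```

```text
yellow 20951 centre [ 0.6078 -0.0926] r 0.0632 inliers 230 of 396
yellow 11117 centre [0.4612 0.1078] r 0.0577 inliers 312 of 312
yellow 1202 centre [0.4591 0.1053] r 0.0557 inliers 89 of 111
yellow 967 centre [ 0.6036 -0.0948] r 0.0666 inliers 47 of 147
yellow 192 centre [0.9941 0.2285] r 0.0683 inliers 15 of 51
```

drive_tool --pt "-0.09 -2.56 -0.32 0 0.7" --pt "-0.09 -2.56 -0.32 0 0.7" --pt "-0.09 -2.56 -0.32 0 0.7" --pt "-0.09 -2.56 -0.32 0 0.7" --pt "-0.09 -2.56 -0.32 0 0.7" --pt "-0.09 -2.56 -0.32 0 0.7" --pt "-0.09 -2.56 -0.32 0 0.7" --pt "-0.09 -2.56 -0.32 0 0.7" --pt "0 0 0 0 0.7" --pt "0 0 0 0 0.7"

```text
time: 11.9
eef_pos: [0.4614, 0.1058, 0.1914]
tcp_rot: [-0.699, -0.105, 0.699, -0.105]
contact_force: [-0.2, -0.0, -0.4]
opening: 0.704
```

Run:
```python
from h import *
shot('wrist');c=shot('wrist','w7.png')
to((.460,.107,.19))
for a,h,k in blobs(c,'yellow',130)[:3]: print(int(a),h.mean(0).round(),circ(c,h,.066))
```

```text
t 12.0 tcp [0.4616 0.1054 0.1914] q [ 0.01 -0.13  2.1  -0.    1.18  1.28] open 0.702 F [ 0.3  0.  -0.3]
  to (0.46, 0.107, 0.19) shift cm [ 0.14 -0.2   0.1 ]
12119 [503. 124.] (array([ 0.60066262, -0.07467181]), np.float64(0.06497129904578783), np.float64(0.005499911704145104))
11239 [283. 194.] (array([0.46268319, 0.10690578]), np.float64(0.05697763111396114), np.float64(0.000137936732012998))
```

drive_tool --pt "1.5 -0.15 0 0 0.7" --pt "2.5 0 0 0 0.7" --pt "2.5 0 0 0 0.7" --pt "2.5 0 0 0 0.7" --pt "1.8 0 0 0 0.7" --pt "0.8 0 0 0 0.7" --pt "0.4 0 0 0 0.7" --pt "0 0 0 0 0.7" --pt "0 0 0 0 0.7"

```text
time: 12.9
eef_pos: [0.4618, 0.1078, 0.0726]
tcp_rot: [0.7, 0.105, -0.699, 0.105]
contact_force: [-0.6, 0.4, 0.2]
opening: 0.697
```

drive_tool --pt "0 0 0 0 0" --pt "0 0 0 0 0" --pt "0 0 0 0 0" --pt "0 0 0 0 0" --pt "0 0 0 0 0" --pt "0 0 0 0 0" --pt "0 0 0 0 0" --force 40

```text
time: 13.6
eef_pos: [0.4615, 0.108, 0.0725]
tcp_rot: [0.7, 0.105, -0.699, 0.105]
contact_force: [-0.6, -0.8, 4.8]
opening: 0.308
```

drive_tool --pt "-1 0 0 0 0" --pt "-2 0 0 0 0" --pt "-2 0 0 0 0" --pt "-2 0 0 0 0" --pt "-2 0 0 0 0" --pt "-2 0 0 0 0" --pt "-2 0 0 0 0" --pt "0 0 0 0 0" --pt "0 0 0 0 0" --pt "0 0 0 0 0"

```text
time: 14.6
eef_pos: [0.4597, 0.108, 0.1998]
tcp_rot: [-0.698, -0.105, 0.7, -0.105]
contact_force: [0.3, -0.1, -1.8]
opening: 0.315
```

Run:
```python
from h import *
c=shot('wrist','w8.png')
to((.608,-.0925,.2),(.608,-.0925,.0713))
```

```text
t 14.65 tcp [0.4597 0.108  0.1997] q [ 0.02 -0.14  2.09  0.    1.2   1.29] open 0.312 F [-0.1  0.1 -1.3]
  to (0.608, -0.0925, 0.2) shift cm [-0.08 23.51 -8.29]
  to (0.608, -0.0925, 0.0713) shift cm [ 1.287e+01  1.000e-02 -4.000e-02]
```

View pics/w8.png

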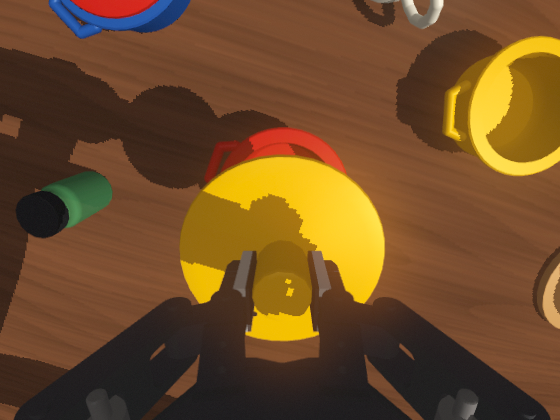

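The yellow lid is held level and the red bowl is left standing (red rim at 282,140).

drive_tool --pt "0 1.5 -0.5 0 0" --pt "0 2.5 -0.9 0 0" --pt "0 2.5 -0.9 0 0" --pt "0 2.5 -0.9 0 0" --pt "0 2.5 -0.9 0 0" --pt "0 2.5 -0.9 0 0" --pt "0 2.5 -0.9 0 0" --pt "0 2.5 -0.9 0 0" --pt "0 2.5 -0.9 0 0" --pt "0 2 -0.6 0 0"

```text
time: 15.65
eef_pos: [0.6098, -0.0947, 0.2002]
tcp_rot: [-0.699, -0.105, 0.7, -0.105]
contact_force: [-0.7, 0.1, -0.8]
opening: 0.31
```

drive_tool --pt "1.5 0 0 0 0" --pt "2 0 0 0 0" --pt "2 0 0 0 0" --pt "2 0 0 0 0" --pt "1.5 0 0 0 0" --pt "0.5 0 0 0 0" --pt "0 0 0 0 0" --pt "0 0 0 0 0" --pt "0 0 0 0 0"

```text
time: 16.55
eef_pos: [0.61, -0.0925, 0.1079]
tcp_rot: [0.7, 0.105, -0.698, 0.105]
contact_force: [-0.0, -0.1, -0.8]
opening: 0.317
```

Run:
```python
from h import *
c=shot('wrist','w9.png')
to((.608,-.0925,.0725))
```

```text
t 16.6 tcp [ 0.61   -0.0926  0.1079] q [-0.31  0.29  1.82 -0.    1.04  0.96] open 0.318 F [ 0.6  0.1 -1.2]
  to (0.608, -0.0925, 0.0725) shift cm [ 3.54 -0.07  0.2 ]
```

View pics/w9.png

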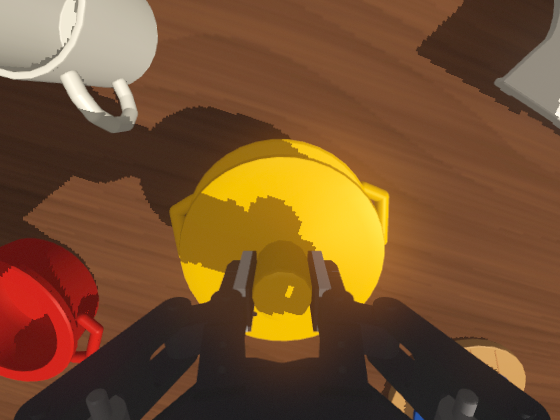

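The yellow lid (282,250) is in line over the yellow bowl (280,210, offset by perspective). Lowering, about 3.5 cm to contact.

drive_tool --pt "1 0 0.2 0 0" --pt "1 0 0 0 0" --pt "0.7 0 0 0 0" --pt "0.4 0 0 0 0" --pt "0.2 0 0 0 0" --pt "0 0 0 0 0" --pt "0 0 0 0 0"

```text
time: 17.3
eef_pos: [0.6076, -0.093, 0.0738]
tcp_rot: [0.7, 0.105, -0.699, 0.105]
contact_force: [-0.8, 1.1, -1.2]
opening: 0.32
```

drive_tool --pt "0.1 0 0 0 0" --pt "0.1 0 0 0 0" --pt "0 0 0 0 0"

```text
time: 17.6
eef_pos: [0.6076, -0.093, 0.0725]
tcp_rot: [0.7, 0.105, -0.699, 0.105]
contact_force: [-1.1, 0.4, 3.9]
opening: 0.319
```

Contact comes at z 0.0725, the same height at which it was gripped when seated. Release and rise.

drive_tool --pt "0 0 0 0 0.7" --pt "0 0 0 0 0.7" --pt "0 0 0 0 0.7" --pt "0 0 0 0 0.7" --pt "-1 0 0 0 0.7" --pt "-3 0 0 0 0.7" --pt "-4 0 0 0 0.7" --pt "-4 0 0 0 0.7" --pt "0 0 0 0 0.7" --pt "0 0 0 0 0.7"

```text
time: 18.6
eef_pos: [0.6081, -0.0932, 0.1939]
tcp_rot: [0.701, 0.104, -0.698, 0.106]
contact_force: [-0.4, 0.9, -0.9]
opening: 0.7
```

Run:
```python
from h import *
c=shot('wrist','w10.png')
to((.55,.10,.195),(.60,.29,.195))
for a,h,k in blobs(c,'yellow',130)[:1]: print(int(a),h.mean(0).round())
rim(c,'red')
```

```text
t 18.65 tcp [ 0.607  -0.0928  0.1918] q [-0.32  0.19  1.77  0.    1.19  0.96] open 0.7 F [-0.2 -1.4 -0.1]
  to (0.55, 0.1, 0.195) shift cm [ -0.33 -20.11  -0.21]
  to (0.6, 0.29, 0.195) shift cm [  0.   -16.7  -10.35]
14567 [279. 191.]
red 11616 centre [0.461  0.1046] r 0.0638 inliers 164 of 372
```

drive_tool --pt "-0.05 -2.2 0 0 0.7" --pt "-0.05 -2.2 0 0 0.7" --pt "-0.05 -2.2 0 0 0.7" --pt "-0.05 -2.2 0 0 0.7" --pt "-0.05 -2.2 0 0 0.7" --pt "-0.05 -2.2 0 0 0.7" --pt "-0.05 -2.2 0 0 0.7" --pt "-0.05 -2.2 0 0 0.7" --pt "0 -2.5 -0.2 0 0.7" --pt "0 0 0 0 0.7"

```text
time: 19.65
eef_pos: [0.5481, 0.102, 0.1932]
tcp_rot: [-0.698, -0.106, 0.701, -0.105]
contact_force: [-0.1, -1.0, 0.1]
opening: 0.705
```

Run:
```python
from h import *
c=shot('wrist')
to((.60,.29,.195))
rim(c,'red',smin=150)
```

```text
t 19.7 tcp [0.5487 0.1007 0.1935] q [-0.    0.07  1.9  -0.    1.18  1.27] open 0.702 F [-0.4  0.5 -0.3]
  to (0.6, 0.29, 0.195) shift cm [ -0.17 -16.56 -10.49]
red 12618 centre [0.6226 0.3027] r 0.0578 inliers 281 of 281
red 10603 centre [0.4646 0.1073] r 0.0677 inliers 133 of 424
```

drive_tool --pt "0 -2 -1.2 0 0.7" --pt "0 -2 -1.3 0 0.7" --pt "0 -2 -1.3 0 0.7" --pt "0 -2 -1.3 0 0.7" --pt "0 -2 -1.3 0 0.7" --pt "0 -2 -1.3 0 0.7" --pt "0 -2 -1.3 0 0.7" --pt "0 -2.1 -1.3 0 0.7" --pt "0 0 0 0 0.7" --pt "0 0 0 0 0.7"

```text
time: 20.7
eef_pos: [0.6013, 0.2831, 0.1941]
tcp_rot: [-0.698, -0.105, 0.7, -0.105]
contact_force: [-0.2, -0.2, -0.5]
opening: 0.702
```

Run:
```python
from h import *
c=shot('wrist')
for a,h,k in blobs(c,'red',150)[:2]: print(int(a),h.mean(0).round(),circ(c,h,.066))
to((.6225,.3025,.195))
```

```text
11698 [265. 159.] (array([0.62302699, 0.3017299 ]), np.float64(0.05694509657529151), np.float64(0.00011370680485497134))
1005 [339. 329.] (array([0.46113753, 0.17555395]), np.float64(0.03461880444052648), np.float64(0.012388696668109985))
t 20.75 tcp [0.6012 0.2827 0.1944] q [ 0.29  0.29  1.64 -0.    1.21  1.56] open 0.702 F [-0.4  0.1  0.3]
  to (0.6225, 0.3025, 0.195) shift cm [-0.07 -1.27 -2.62]
```

drive_tool --pt "0 -1.2 -2.65 0 0.7" --pt "1.5 0 0 0 0.7" --pt "2.5 0 0 0 0.7" --pt "2.5 0 0 0 0.7" --pt "2.5 0 0 0 0.7" --pt "1.8 0 0 0 0.7" --pt "1 0 0 0 0.7" --pt "0.4 0 0 0 0.7" --pt "0 0 0 0 0.7" --pt "0 0 0 0 0.7"

```text
time: 21.75
eef_pos: [0.6241, 0.3035, 0.075]
tcp_rot: [0.7, 0.105, -0.698, 0.105]
contact_force: [0.4, 0.5, 0.4]
opening: 0.701
```

Run:
```python
from h import *
to((.623,.302,.072))
```

```text
t 21.75 tcp [0.6241 0.3035 0.075 ] q [0.31 0.48 1.63 0.   1.03 1.58] open 0.701 F [0.4 0.5 0.4]
  to (0.623, 0.302, 0.072) shift cm [0.3  0.11 0.15]
```

drive_tool --pt "0 0 0 0 0" --pt "0 0 0 0 0" --pt "0 0 0 0 0" --pt "0 0 0 0 0" --pt "0 0 0 0 0" --pt "0 0 0 0 0" --pt "0 0 0 0 0" --force 40

```text
time: 22.45
eef_pos: [0.6239, 0.3034, 0.0748]
tcp_rot: [0.7, 0.105, -0.699, 0.105]
contact_force: [-0.2, -0.3, 5.3]
opening: 0.312
```

drive_tool --pt "-1 0 0 0 0" --pt "-2 0 0 0 0" --pt "-2 0 0 0 0" --pt "-2 0 0 0 0" --pt "-2 0 0 0 0" --pt "-2 0 0 0 0" --pt "-2 0 0 0 0" --pt "0 0 0 0 0" --pt "0 0 0 0 0" --pt "0 0 0 0 0"

```text
time: 23.45
eef_pos: [0.622, 0.3028, 0.201]
tcp_rot: [-0.698, -0.105, 0.701, -0.105]
contact_force: [0.4, 1.0, -2.6]
opening: 0.315
```

Run:
```python
from h import *
c=shot('wrist','w11.png')
to((.461,.1055,.2))
rim(c,'blue',smin=110); rim(shot('top'),'red',smin=150); rim(shot('scene'),'red',smin=150);rim(shot('top'),'blue',smin=110)
```

```text
t 23.5 tcp [0.622  0.3029 0.2009] q [0.31 0.35 1.56 0.   1.24 1.58] open 0.316 F [-0.4 -0.5 -2.2]
  to (0.461, 0.1055, 0.2) shift cm [ 0.18 14.14 21.18]
blue 2472 centre [0.6218 0.3019] r 0.0616 inliers 119 of 370
red 1788 centre [0.4562 0.1066] r 0.0642 inliers 71 of 145
red 324 centre [1.0052 0.2268] r 0.0532 inliers 10 of 59
red 1812 centre [0.4599 0.1082] r 0.0643 inliers 36 of 146
red 945 centre [0.528  0.3861] r 0.0659 inliers 72 of 151
blue 1012 centre [ 0.4417 -0.3422] r 0.0542 inliers 37 of 103
blue 194 centre [0.6161 0.3068] r 0.0687 inliers 24 of 76
```

View pics/w11.png

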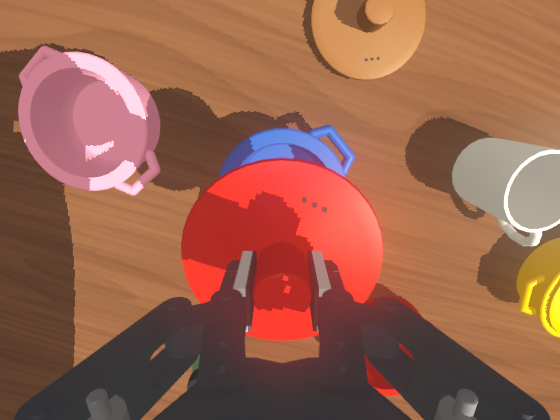

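The red lid is held level over the blue bowl, and its seat height will be TCP 0.0748. Moving to the red bowl at (0.4605,0.106).

drive_tool --pt "0 1 1.5 0 0" --pt "0 1.5 2.2 0 0" --pt "0 1.5 2.2 0 0" --pt "0 1.5 2.2 0 0" --pt "0 1.5 2.2 0 0" --pt "0 1.5 2.2 0 0" --pt "0 1.5 2.2 0 0" --pt "0 1.5 2.2 0 0" --pt "0 1.5 2.2 0 0" --pt "0 1.1 2.1 0 0"

```text
time: 24.65
eef_pos: [0.461, 0.1053, 0.2033]
tcp_rot: [-0.699, -0.105, 0.699, -0.105]
contact_force: [0.2, -0.1, -1.5]
opening: 0.311
```

drive_tool --pt "1.5 0 0 0 0" --pt "2 0 0 0 0" --pt "2 0 0 0 0" --pt "2 0 0 0 0" --pt "1.5 0 0 0 0" --pt "0.3 0 0 0 0" --pt "0 0 0 0 0" --pt "0 0 0 0 0" --pt "0 0 0 0 0"

```text
time: 25.55
eef_pos: [0.4628, 0.1063, 0.1117]
tcp_rot: [0.7, 0.105, -0.698, 0.105]
contact_force: [-0.2, 0.3, -2.3]
opening: 0.311
```

Run:
```python
from h import *
c=shot('wrist','w12.png')
to((.4605,.106,.0748))
```

```text
t 25.6 tcp [0.4627 0.1062 0.1116] q [ 0.01 -0.02  2.16 -0.    1.01  1.28] open 0.316 F [ 0.5  0.6 -1.5]
  to (0.4605, 0.106, 0.0748) shift cm [ 3.68 -0.04  0.22]
```

View pics/w12.png

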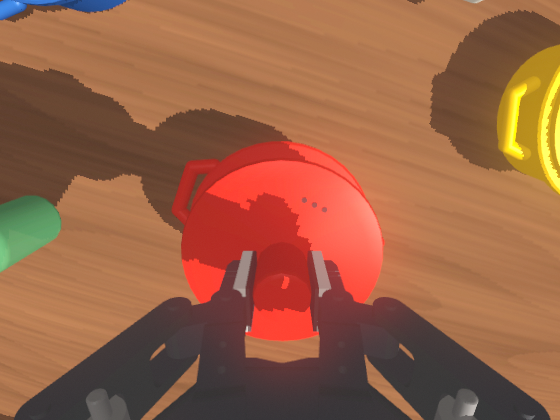

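The red lid (282,250) is in line over the red bowl (280,210). Lowering 3.7 cm.

drive_tool --pt "1 0 0.15 0 0" --pt "1 0 0 0 0" --pt "0.7 0 0 0 0" --pt "0.4 0 0 0 0" --pt "0.3 0 0 0 0" --pt "0.1 0 0 0 0" --pt "0 0 0 0 0" --pt "0 0 0 0 0"

```text
time: 26.4
eef_pos: [0.4608, 0.1058, 0.0758]
tcp_rot: [0.7, 0.105, -0.699, 0.105]
contact_force: [0.4, 0.4, -1.6]
opening: 0.314
```

drive_tool --pt "0.1 0 0 0 0" --pt "0.1 0 0 0 0" --pt "0 0 0 0 0"

```text
time: 26.7
eef_pos: [0.4609, 0.1058, 0.0747]
tcp_rot: [0.699, 0.105, -0.699, 0.105]
contact_force: [-2.7, 0.4, 4.1]
opening: 0.311
```

Seated at the expected height with contact. Release, rise, and survey.

drive_tool --pt "0 0 0 0 0.7" --pt "0 0 0 0 0.7" --pt "0 0 0 0 0.7" --pt "0 0 0 0 0.7" --pt "-1 0 0 0 0.7" --pt "-3 0 0 0 0.7" --pt "-4 0 0 0 0.7" --pt "-4 0 0 0 0.7" --pt "0 0 0 0 0.7" --pt "0 0 0 0 0.7"

```text
time: 27.7
eef_pos: [0.4612, 0.1058, 0.1953]
tcp_rot: [0.701, 0.105, -0.698, 0.105]
contact_force: [-0.1, -0.7, -1.2]
opening: 0.697
```

Run:
```python
from h import *
c=shot('wrist')
to((.50,-.10,.19),(.447,-.3555,.15))
for z in(.066,):
  for a,h,k in blobs(c,'red',150)[:1]: print(int(a),h.mean(0).round(),circ(c,h,z))
rim(c,'blue',smin=110)
```

```text
t 27.75 tcp [0.4602 0.1058 0.1935] q [ 0.01 -0.14  2.1   0.    1.18  1.28] open 0.703 F [ 0.6 -0.  -1. ]
  to (0.5, -0.1, 0.19) shift cm [ 0.35 20.84  2.23]
  to (0.447, -0.3555, 0.15) shift cm [ 4.   22.87 12.56]
14547 [278. 196.] (array([0.46157417, 0.10807521]), np.float64(0.06748122237633357), np.float64(0.0058299238927871444))
blue 3914 centre [0.6131 0.2785] r 0.0538 inliers 67 of 155
```

drive_tool --pt "0.05 2.6 0.2 0 0.7" --pt "0.05 2.6 0.2 0 0.7" --pt "0.05 2.6 0.3 0 0.7" --pt "0.05 2.6 0.3 0 0.7" --pt "0.05 2.6 0.3 0 0.7" --pt "0.05 2.6 0.3 0 0.7" --pt "0.05 2.6 0.3 0 0.7" --pt "0 2.6 0.3 0 0.7"

```text
time: 28.55
eef_pos: [0.4992, -0.1001, 0.1875]
tcp_rot: [-0.698, -0.106, 0.701, -0.104]
contact_force: [0.3, -0.3, -0.0]
opening: 0.697
```

drive_tool --pt "0 2.5 1.4 0 0.7" --pt "0 2.5 1.4 0 0.7" --pt "0 2.5 1.4 0 0.7" --pt "0 2.5 1.4 0 0.7" --pt "0 2.5 1.4 0 0.7" --pt "0 2.5 1.4 0 0.7" --pt "0 2.5 1.4 0 0.7" --pt "0 2.5 1.4 0 0.7" --pt "0 2.5 1.3 0 0.7" --pt "0 0 0 0 0.7"

```text
time: 29.55
eef_pos: [0.4454, -0.3532, 0.1877]
tcp_rot: [-0.699, -0.105, 0.7, -0.103]
contact_force: [0.2, -0.2, -0.5]
opening: 0.698
```

drive_tool --pt "0 0 0 0 0.7" --pt "0 0 0 0 0.7"

```text
time: 29.75
eef_pos: [0.4466, -0.3499, 0.1886]
tcp_rot: [-0.699, -0.106, 0.7, -0.104]
contact_force: [-0.5, -0.2, -0.0]
opening: 0.699
```

Run:
```python
from h import *
c=shot('wrist')
to((.447,-.3555,.12),(.447,-.3555,.030))
for a,h,k in blobs(c,'blue',120)[:1]: print(int(a),h.mean(0).round(),circ(c,h,.023))
```

```text
t 29.8 tcp [ 0.4469 -0.3499  0.189 ] q [-0.84  0.09  1.88  0.    1.17  0.43] open 0.699 F [ 0.2  0.4 -0.5]
  to (0.447, -0.3555, 0.12) shift cm [6.9  0.55 0.15]
  to (0.447, -0.3555, 0.03) shift cm [ 9.    0.02 -0.01]
6945 [274. 193.] (array([ 0.44633551, -0.35534547]), np.float64(0.05587407020602927), np.float64(0.0017080148418140218))
```

drive_tool --pt "2 0.5 0.15 0 0.7" --pt "3 0 0 0 0.7" --pt "3 0 0 0 0.7" --pt "3 0 0 0 0.7" --pt "2 0 0 0 0.7" --pt "1.5 0 0 0 0.7" --pt "0.8 0 0 0 0.7" --pt "0.5 0 0 0 0.7" --pt "0 0 0 0 0.7" --pt "0 0 0 0 0.7"

```text
time: 30.8
eef_pos: [0.4476, -0.3571, 0.0331]
tcp_rot: [0.7, 0.104, -0.699, 0.105]
contact_force: [-0.5, 0.3, 0.7]
opening: 0.702
```

drive_tool --pt "0 0 0 0 0" --pt "0 0 0 0 0" --pt "0 0 0 0 0" --pt "0 0 0 0 0" --pt "0 0 0 0 0" --pt "0 0 0 0 0" --pt "0 0 0 0 0" --force 40

```text
time: 31.5
eef_pos: [0.4474, -0.3568, 0.033]
tcp_rot: [0.699, 0.105, -0.699, 0.105]
contact_force: [-0.3, 2.0, 5.6]
opening: 0.315
```

drive_tool --pt "-1 0 0 0 0" --pt "-3 0 0 0 0" --pt "-3 0 0 0 0" --pt "-3 0 0 0 0" --pt "-3 0 0 0 0" --pt "-3 0 0 0 0" --pt "-1.5 0 0 0 0" --pt "0 0 0 0 0" --pt "0 0 0 0 0" --pt "0 0 0 0 0"

```text
time: 32.5
eef_pos: [0.4461, -0.3555, 0.2044]
tcp_rot: [-0.698, -0.106, 0.7, -0.104]
contact_force: [0.3, 0.1, -2.3]
opening: 0.31
```

Run:
```python
from h import *
to((.55,-.05,.205),(.55,.18,.205),(.6225,.3025,.205))
```

```text
t 32.5 tcp [ 0.4461 -0.3555  0.2044] q [-0.85  0.08  1.86 -0.    1.2   0.42] open 0.31 F [ 0.3  0.1 -2.3]
  to (0.55, -0.05, 0.205) shift cm [ 1.000e-02 -2.616e+01 -1.890e+01]
  to (0.55, 0.18, 0.205) shift cm [  0.08 -21.99  -6.75]
  to (0.6225, 0.3025, 0.205) shift cm [  0.02  -9.58 -10.52]
```

drive_tool --pt "0 -1.5 -1 0 0" --pt "0 -2.75 -2 0 0" --pt "0 -2.75 -2 0 0" --pt "0 -2.75 -2 0 0" --pt "0 -2.75 -2 0 0" --pt "0 -2.75 -2 0 0" --pt "0 -2.75 -2 0 0" --pt "0 -2.75 -2 0 0" --pt "0 -2.75 -2 0 0" --pt "0 -2.7 -1.9 0 0"

```text
time: 33.5
eef_pos: [0.5502, -0.048, 0.2056]
tcp_rot: [-0.698, -0.106, 0.7, -0.105]
contact_force: [0.6, 0.2, -1.5]
opening: 0.313
```

drive_tool --pt "0 -2.5 -0.75 0 0" --pt "0 -2.5 -0.75 0 0" --pt "0 -2.5 -0.75 0 0" --pt "0 -2.5 -0.75 0 0" --pt "0 -2.5 -0.75 0 0" --pt "0 -2.5 -0.75 0 0" --pt "0 -2.5 -0.75 0 0" --pt "0 -2.5 -0.75 0 0" --pt "0 -2 -0.7 0 0" --pt "0 0 0 0 0"

```text
time: 34.5
eef_pos: [0.5488, 0.1823, 0.2055]
tcp_rot: [-0.698, -0.107, 0.7, -0.106]
contact_force: [-0.2, -1.1, -1.8]
opening: 0.316
```

drive_tool --pt "0 0 0 0 0" --pt "0 0 0 0 0"

```text
time: 34.7
eef_pos: [0.5498, 0.179, 0.2063]
tcp_rot: [-0.699, -0.105, 0.7, -0.105]
contact_force: [0.2, 0.1, -2.4]
opening: 0.316
```

Run:
```python
from h import *
c=shot('wrist','w13.png')
to((.6225,.3025,.205),(.6225,.3025,.110),(.6225,.3025,.075))
for a,h,k in blobs(c,'blue',110): print(int(a),h.mean(0).round())
rim(c,'blue',smin=110)
rim(c,'blue',smin=110,rr=(.06,.067))
```

```text
t 34.75 tcp [0.55   0.1787 0.2065] q [ 0.14  0.1   1.84 -0.    1.2   1.41] open 0.315 F [ 0.  -0.2 -2.5]
  to (0.6225, 0.3025, 0.205) shift cm [  0.14  -9.71 -10.56]
  to (0.6225, 0.3025, 0.11) shift cm [ 9.5  -0.   -0.01]
  to (0.6225, 0.3025, 0.075) shift cm [ 3.5 -0.  -0. ]
23699 [285. 238.]
17534 [180.  82.]
blue 23699 centre [0.44   0.1447] r 0.0671 inliers 75 of 783
blue 17534 centre [0.6204 0.3007] r 0.0629 inliers 305 of 445
blue 23699 centre [0.4362 0.1506] r 0.0624 inliers 66 of 783
blue 17534 centre [0.6204 0.3007] r 0.0629 inliers 305 of 445
```

View pics/w13.png

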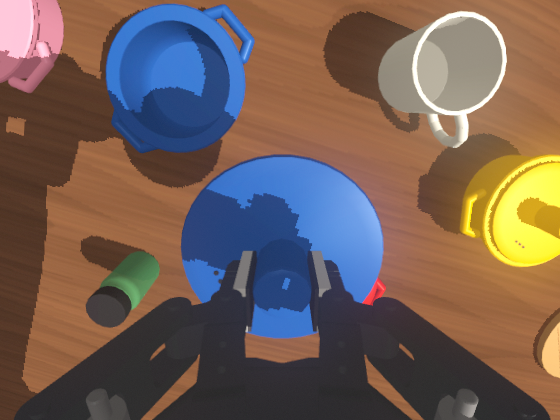

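Blue bowl open at (178,77), mouth measured at (0.621,0.301); mug (450,70) and jar (125,290) untouched, the blue lid level.

drive_tool --pt "0 -1.2 -1.3 0 0" --pt "0 -1.7 -1.8 0 0" --pt "0 -1.7 -1.8 0 0" --pt "0 -1.7 -1.8 0 0" --pt "0 -1.7 -1.8 0 0" --pt "0 -1.65 -1.95 0 0" --pt "0 0 0 0 0" --pt "2 0 0 0 0" --pt "2 0 0 0 0" --pt "2 0 0 0 0"

```text
time: 35.75
eef_pos: [0.6218, 0.3009, 0.1464]
tcp_rot: [-0.699, -0.104, 0.699, -0.105]
contact_force: [0.5, 0.1, -1.9]
opening: 0.312
```

drive_tool --pt "2 0 0 0 0" --pt "1.2 0 0 0 0" --pt "0.3 0 0 0 0" --pt "0 0 0 0 0" --pt "0 0 0 0 0"

```text
time: 36.25
eef_pos: [0.6228, 0.3023, 0.1135]
tcp_rot: [0.7, 0.105, -0.699, 0.105]
contact_force: [0.4, -0.6, -1.2]
opening: 0.315
```

Run:
```python
from h import *
c=shot('wrist','w14.png')
to((.6215,.3015,.075))
```

```text
t 36.3 tcp [0.6228 0.3024 0.1137] q [ 0.31  0.43  1.62 -0.    1.09  1.58] open 0.314 F [-1.   0.2 -1.2]
  to (0.6215, 0.3015, 0.075) shift cm [3.87 0.05 0.17]
```

View pics/w14.png

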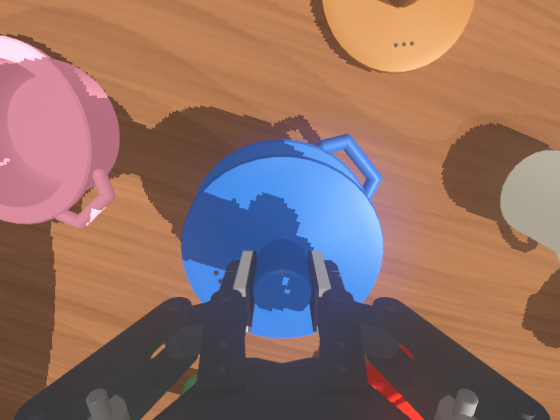

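The blue lid (282,248) is in line over the blue bowl. Lowering 3.9 cm.

drive_tool --pt "1 0.05 0.1 0 0" --pt "1 0 0 0 0" --pt "0.8 0 0 0 0" --pt "0.5 0 0 0 0" --pt "0.3 0 0 0 0" --pt "0.1 0 0 0 0" --pt "0 0 0 0 0" --pt "0 0 0 0 0"

```text
time: 37.1
eef_pos: [0.6214, 0.3016, 0.0752]
tcp_rot: [0.7, 0.105, -0.699, 0.105]
contact_force: [-0.0, 0.2, -2.5]
opening: 0.31
```

drive_tool --pt "0.1 0 0 0 0" --pt "0.1 0 0 0 0" --pt "0 0 0 0 0"

```text
time: 37.4
eef_pos: [0.6215, 0.3017, 0.075]
tcp_rot: [0.699, 0.105, -0.699, 0.105]
contact_force: [-2.6, -1.4, 6.3]
opening: 0.315
```

Seated at 0.075 as expected. Release and back off.

drive_tool --pt "0 0 0 0 0.7" --pt "0 0 0 0 0.7" --pt "0 0 0 0 0.7" --pt "0 0 0 0 0.7" --pt "-1 0 0 0 0.7" --pt "-3 0 0 0 0.7" --pt "-4 0 0 0 0.7" --pt "-4 0 0 0 0.7" --pt "0 0 0 0 0.7" --pt "0 0 0 0 0.7"

```text
time: 38.4
eef_pos: [0.622, 0.3019, 0.1958]
tcp_rot: [0.701, 0.105, -0.698, 0.105]
contact_force: [0.7, -0.6, 0.2]
opening: 0.704
```

drive_tool --pt "-1 3 3 0 0.7" --pt "-1 3 3 0 0.7" --pt "-1 3 3 0 0.7" --pt "0 3 2 0 0.7" --pt "0 3 1 0 0.7" --pt "0 3 0 0 0.7" --pt "0 3 0 0 0.7" --pt "0 3 0 0 0.7" --pt "0 3 0 0 0.7" --pt "0 0 0 0 0.7"

```text
time: 39.4
eef_pos: [0.5853, 0.0053, 0.2209]
tcp_rot: [-0.698, -0.104, 0.701, -0.104]
contact_force: [0.4, -0.0, -0.3]
opening: 0.701
```

Run:
```python
from h import *
to()
t=shot('top','top_end.png'); s=shot('scene','scene_end.png')
# knob tops via two views are small; check lid discs: hull circle for each lid colour hull = bowl+lid same colour
a=cv2.resize(s['frame'][130:300,150:450,::-1],None,fx=2.6,fy=2.6,interpolation=2)
cv2.imwrite('pics/end.png',a)
d=cv2.absdiff(cv2.imread('pics/top0.png'),t['frame'][:,:,::-1].copy()).max(2)
print('mug diff',d[150:190,262:292].mean(),'jar',d[268:287,178:202].mean())
```

```text
t 39.4 tcp [0.5853 0.0053 0.2209] q [-0.16  0.1   1.81 -0.    1.23  1.11] open 0.701 F [ 0.4 -0.  -0.3]
mug diff 13.821666666666667 jar 11.587719298245615
```

View pics/end.png

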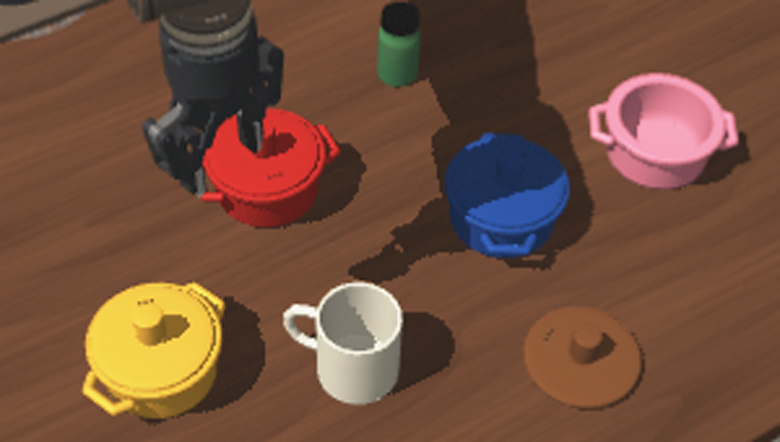

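View pics/top_end.png

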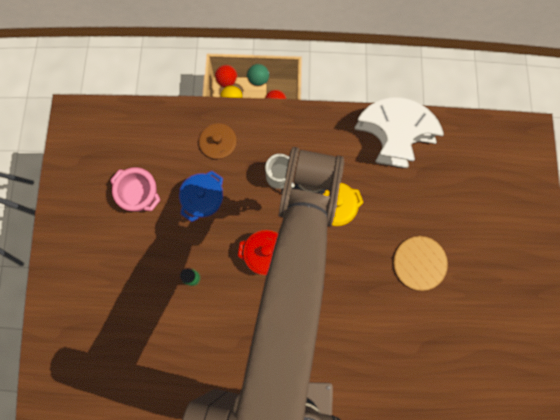

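The closing views show all three lids flat in the rims of their own bowls (scene crop: red 265,150; blue 507,180; yellow 153,330). The board is empty, and the mug (281,172) and jar (190,277) are where they were. Handing in.

```bash
python3 -c "
from h import *
print(sign_off())"
```

```text
the job is handed in; nothing more can be done
None
```

The three lids are swapped and the job is handed in. The blue lid waited on the bamboo board while the yellow lid went to the yellow bowl and the red lid to the red bowl, then it went to the blue bowl. It finished at 39.4 s of the 106 s allowed.

**Checks that passed:**
- **Seating:** each lid met its bowl at the height expected for a seated lid, to within about 1 mm. Contact forces were only a few newtons, and each lid was released while resting. The last pictures show all three lying flat in their rims.
- **Surroundings:** the board is empty, and the bowls, mug and jar look unmoved in the closing views.

**Checks that disagreed or were inconclusive:**
- **Camera positions:** the views differed by about 2–5 mm, so I used the close wrist view or averages. The plug has 7 mm of play in the mouth.
- **Mug and jar:** a pixel difference against the first top picture showed nothing useful, most likely because the arm and its shadow had moved. I judged these two by eye only.
- **Red lid from above:** after release, the circle fit on the red lid also took in its same-coloured bowl. Its seating rests on the contact height and the final scene view, where a gripper finger partly covers it.

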